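# Set the section-thickness selector by clicks and enter it

## Task

On the microtome's control box, push the selector's pointer round with a fingertip, click by click, until it rests at the sixth mark, counting clockwise from above with the long, wide mark as the first; then press the round button on the box fully down to enter the setting, and let it go. Do not take the pointer between the fingers, do not press the button while the selector stands anywhere else, and leave the jar, the cassette and the brush where they are.

Things in the scene. Friction and masses are not known exactly. Their poses are not given: they have to be found in the camera images.
- console: White control box, 160 mm (x) by 250 mm (y) by 60 mm high, fixed to the table, with a flat grey top panel 60 mm above the table. Origin: centre of its underside; z up. In its frame (mm) the selector's axis stands at x 0, y +50 and the button at x -30, y -75; a blank black display lies flush at x +45, y -75.
- mark1 (a point): The first mark, the longest and widest of eight flat black marks printed round the selector, 55 to 72 mm from its axis; this point lies 62 mm from the axis on the panel, 105 degrees counter-clockwise (from above) of the box's +x. The others (57 to 67 mm from the axis) follow clockwise every 30 degrees.
- mark6 (a point): The sixth mark, the goal: 62 mm from the selector's axis on the panel, 45 degrees clockwise (from above) of the box's +x.
- selector (a joint): Angle of the black selector, rad: 0 at the first mark, growing clockwise seen from above, 0.5236 a mark; sixth mark 2.618, last (eighth) 3.665; hard stops just beyond both ends. A sprung detent holds it at each mark (about 0.07 N m, 2 N at 38 mm from the axis); past halfway to the next mark it snaps on and settles there by itself. It starts at rest on one of the first four.
- selector_axis (a point): Point on the selector's axis level with the pointer's top, 32 mm above the panel (92 mm above the table). Its x axis points along the pointer, z up; it turns with the selector. Around it is a hub of radius 15 mm; the pointer is a straight bar 12 mm wide, from the hub out to 52 mm from the axis, from 6 to 32 mm above the panel, with a thin white line on top.
- selector_tip (a point): Middle of the pointer's outer end at its top edge, 52 mm from the axis, 32 mm above the panel.
- enter (a joint): Travel of the round black push button, m: 0 up, 0.006 fully down; a spring returns it. Needs 1.5 N to start and 5 N fully down.
- enter_top (a point): Centre of the button's top face, 22 mm above the panel when up; it moves down with the button. The button is 30 mm across, in a steel collar 46 mm across and 12 mm high.
- jar: Loose specimen jar with a white cap, 56 mm across, 75 mm high, standing left (+y) of the box. Origin: centre of its underside. Leave it.
- cassette: Loose white tissue cassette with a wax block, 40 x 28 x 16 mm, lying right (-y) of the box. Origin: centre of its underside. Leave it.
- brush: Loose wooden-handled brush, 180 mm long, about 20 mm thick and wider at the bristles, lying between the box and the robot, roughly along the box's front. Origin: centre of its underside. Leave it.
Things that resemble listed ones, but are neither listed nor needed, are in the scene too. What is meant by the cassette is not turquoise, and is the smaller of those in its own colour.

How it is judged (in metres and radians):
On the way, in this order (a step that is already met when the one before it is completed fails the run):
1. the selector rests at the sixth mark (value of joint selector between 2.468 and 2.768 rad and velocity of joint selector between -0.2 and 0.2 rad/s), for 0.2 s.
2. the button is pressed fully down, the selector still at the sixth mark (value of joint selector between 2.468 and 2.768 rad and value of joint enter above 0.0045 m), for 0.05 s.
At the end, for the whole second after the job is handed in: The selector rests at the sixth mark (2.618 rad, within 0.15), the button has been pressed at least 4.5 of its 6 mm after that and is up again (under 2 mm), and jar, cassette and brush lie at rest within 25 mm of where they were (value of joint selector between 2.468 and 2.768 rad and value of joint enter below 0.002 m and velocity of joint selector between -0.1 and 0.1 rad/s and distance of each of jar, cassette, brush from where it was at the start of the episode below 0.025 m and linear speed of each of jar, cassette, brush below 0.03 m/s); the robot touches nothing.
It fails at once if the button is pressed (over 3 mm) while the selector is not at the sixth mark (value of joint enter above 0.003 m and not (value of joint selector between 2.468 and 2.768 rad)).
It fails at once if the selector's pointer or hub is taken between the fingers (y of the grasp point in the frame of selector_axis between -0.006 and 0.006 m and x of the grasp point in the frame of selector_axis between -0.015 and 0.056 m and z of the grasp point in the frame of selector_axis below 0.014 m).
It fails at once if the jar, the cassette or the brush is moved, lifted or carried (over 25 mm) (distance of any of jar, cassette, brush from where it was at the start of the episode above 0.025 m).
It also fails if it takes over 50 s, if anything falls off the work surface, if the arm or the gripper's body presses on something with over 40 N, if the wrist force passes 120 N, or if a joint passes its speed limit or range.

## Robot

A 7-joint arm with a two-finger parallel gripper is mounted at the origin on the work surface. World frame = base frame: x ahead of the robot, y to its left, z up, the work surface at z = 0. Lengths are in mm, angles in rad, forces in N, time in s.
With the tool pointing down it reaches from about 400 to 875 mm from the base axis. Payload 4.4 kg.
Tool frame: the origin (TCP) lies at the very end of the fingers, on their centre line; the grasp point (between the pads) lies 19 mm behind it (ctrl.grip_depth is the distance from the TCP to the grasp point, in mm); z points along the fingers, x is the direction in which the jaws open and shut, and the axes are right-handed (so a half turn about z gives the same grasp; the last joint's range is limited). The gripper opens to 85 mm and grips with 20 to 120 N. Pads are 22 mm wide; open, the fingers measure 114 mm over their backs; the gripper's body (76 mm by 85 mm) begins 54 mm behind the grasp point. The pads swing forward as they close: fully open they stand 13 mm farther back than shut.
Start: joints at [-1.233, 0.628, 0.038, 1.517, -0.027, 0.996, -0.02], TCP at [255.373, 597.748, 231.313] pointing down, gripper open.
Joint ranges: [-3.06, 3.06], [-0.37, 2.12], [-1.25, 1.32], [0.18, 2.47], [-1.1, 4.24], [0.23, 1.98], [-2.94, 2.94]. Speed limits (rad/s): [2.57, 2.57, 3.14, 3.14, 3.14, 3.14, 3.14].

## Interface

Orientations are given as [roll, pitch, yaw] about the fixed x, y, z axes, in that order (R = Rz(yaw) Ry(pitch) Rx(roll)).
In Python, from cell import ctrl gives the robot as it stands.
- The arm moves only by the shell command python3 -m creep 'ROWS'. ROWS is JSON, a list of rows, each an object with "hand": the opening, from 0 (shut) to 1 (fully open); "travel": the shift along the tool's x, y, z in cm, a list of three; "angular": the turn, a rotation vector about the tool's x, y, z in degrees, a list of three. In form: [{"hand": hand, "travel": [tx, ty, tz], "angular": [rx, ry, rz]}, ...]. A call has 1 to 20 rows; each row is the pose to reach, as a shift and turn from the pose measured when the call began, along the tool's axes at that moment; what a row does not reach only later rows make up. A row lasts 1/10 s, in which the tool goes at most 50 mm and 8.59 degrees, less where a joint would pass 70% of its speed; a pose out of reach is approached as far as the arm can. A call with a gripper value outside its range is refused whole. The fingers move at their own pace and stop on an object; the grip force is fixed at half the most. Time passes only in rows, so rows that repeat a pose let the fingers close. It gives the time, the measured TCP pose, the force and the opening at its end, in the units of the state.
- ctrl.read_state(): the state, without advancing time (a new reading comes with each control period).
- ctrl.get_image(name): name is "side" or "top" or "wrist"; returns a dict with "frame" (480x640x3 uint8, red, green, blue), "fx", "fy", "cx", "cy" (pixels), "origin" and "orientation" of the camera in the world. Camera axes: x right, y down, z forward; pixel columns grow to the right and rows downward; lengths in mm; the calibration is good to about 2 mm. A picture is of the moment at which its call begins. There is no depth.
- ctrl.finish_job(): hands the job in, once; it reports no verdict.
Trained networks look in the newest picture that a camera, given by its name, has taken for a name from the list of things; names that differ only in an ending like _2 or _b are one class to them, and where a whole thing is asked for, a point or a joint stands for the part that bears it (a point fixed in the world has none). Each returns a list of dicts, best first, with "confidence" (0 to 1); they miss things now and then, are a little off and sometimes report something else, mostly with a low value. They report only what shows in the picture. A call takes as long as a camera call. They do not tell look-alikes from the thing itself.
- ctrl.regions_of(camera, thing): "region" (480x640 bool, what is visible of it).
- ctrl.spot_point(camera, thing): "at" ([x, y, z] in mm, in world coordinates, good to about 4 mm: a listed point, or the origin of a listed thing).
The state is a dict: "clock": time; "qpos": joint angles; "qd": joint speeds; "tau": joint torques, N m; "eef_pos": TCP position; "tool_rot": TCP orientation; "force": force on the tool from outside, world axes, zero at the start; "torque": the same for the moment, N m; "width": finger opening in mm.
Only numpy, scipy, OpenCV 4.12 (cv2) and the standard library are available. Lean on these libraries where they do the work, as an engineer would, in place of code of your own. Each camera call takes 0.05 s, during which the arm holds its last target. There are 200 camera calls.

## Working session

There is one attempt and no reset: what is moved stays moved. The work goes in short steps, Python scripts to look and compute and a shell command to move; the robot and the scene stay as the last step left them, time stands still between calls to the robot, and variables do not carry over. Pictures are saved under pics/ and viewed, about 8 in all and at most 12, crops included, and the job is handed in when it is done.

```bash
mkdir -p pics; ls
python3 - <<'E'
from cell import ctrl
import cv2
s=ctrl.read_state(); print({k:s[k] for k in('clock','eef_pos','tool_rot','force','width')})
for c in('top','side'):
    im=ctrl.get_image(c); cv2.imwrite(f'pics/{c}1.png',im['frame'][:,:,::-1]); print(c,im['fx'],im['origin'],im['orientation'])
    for t in('console','mark1','mark6','selector_axis','selector_tip','enter_top','jar','cassette','brush'):
        print(t,[(r['at'],round(r['confidence'],2)) for r in ctrl.spot_point(c,t)][:3])
E
```

```text
pics
{'clock': 0.0, 'eef_pos': array([255.09918481, 597.19039885, 230.37308772]), 'tool_rot': array([3.14159092e+00, 1.88289002e-03, 1.16701290e+00]), 'force': array([-0.02685147, -0.28087649,  0.4261294 ]), 'width': 85.35283917741985}
top 473.50788749617624 [435.01784843   1.46401972 929.72904195] [-3.00190018 -0.02378845 -1.58989355]
console [([585.8, -97.1, -1.9], 0.58)]
mark1 [([522.3, -4.2, 61.7], 0.67), ([617.4, -73.6, 60.0], 0.65)]
mark6 [([522.3, -4.2, 61.7], 0.67), ([617.4, -73.6, 60.0], 0.65)]
selector_axis [([561.1, -61.6, 90.5], 0.96)]
selector_tip []
enter_top [([583.5, -184.1, 80.0], 0.46)]
jar [([605.4, -20.3, 94.9], 0.7), ([478.5, 53.0, -3.4], 0.64), ([584.6, -101.0, -1.1], 0.3)]
cassette [([704.3, -348.2, -2.4], 0.92), ([674.2, -262.2, -3.7], 0.73), ([589.0, -301.8, 2.0], 0.69)]
brush [([675.7, -261.4, -2.7], 0.66), ([461.5, -178.3, 1.8], 0.56)]
side 474.59124578468476 [ 507.68918258 -792.25838307  541.06638452] [-2.10551789 -0.01885695 -0.04637364]
console [([583.8, -98.7, 2.5], 0.92), ([463.9, -178.9, 2.2], 0.51)]
mark1 [([618.2, -76.5, 61.1], 0.91), ([517.8, -8.2, 59.2], 0.69)]
mark6 [([618.2, -76.5, 61.1], 0.91), ([517.8, -8.2, 59.2], 0.69)]
selector_axis [([557.6, -54.0, 89.4], 0.94)]
selector_tip [([603.1, -23.2, 90.9], 0.83)]
enter_top []
jar [([480.1, 48.0, 2.7], 0.8)]
cassette [([591.3, -303.1, -2.0], 0.8), ([707.2, -344.3, 1.9], 0.6), ([674.7, -262.1, -0.0], 0.59)]
brush [([458.8, -181.2, 3.6], 0.73)]
```

```bash
cat > h.py <<'E'
import numpy as np
from scipy.spatial.transform import Rotation as R
def proj(im,p):
    c=R.from_euler('xyz',im['orientation']).as_matrix().T@(np.array(p,float)-im['origin'])
    return im['fx']*c[0]/c[2]+im['cx'], im['fy']*c[1]/c[2]+im['cy']
def ray(im,u,v,z):
    d=R.from_euler('xyz',im['orientation']).as_matrix()@[(u-im['cx'])/im['fx'],(v-im['cy'])/im['fy'],1]
    o=np.array(im['origin']); return o+d*(z-o[2])/d[2]
def box(C,yaw,x,y,z):
    c,s=np.cos(yaw),np.sin(yaw); return [C[0]+c*x-s*y,C[1]+s*x+c*y,z]
E
python3 - <<'E'
from cell import ctrl
import cv2,numpy as np
from h import *
C=(585,-98);yaw=np.radians(25)
out=[]
for c in('top','side'):
    im=ctrl.get_image(c);f=cv2.resize(im['frame'][:,:,::-1],None,fx=2,fy=2,interpolation=cv2.INTER_CUBIC)
    P=[(0,50,92),(-30,-75,82)]+[(62*np.cos(np.radians(105-30*i)),50+62*np.sin(np.radians(105-30*i)),60) for i in range(8)]+[(a*80,b*125,60) for a in(-1,1) for b in(-1,1)]
    pp=[np.array(proj(im,box(C,yaw,*p)))*2 for p in P]
    for p in pp: cv2.circle(f,tuple(int(v) for v in p),3,(0,0,255),-1)
    m=np.mean(pp,0).astype(int); x0=max(0,m[0]-300);y0=max(0,m[1]-250)
    cv2.imwrite(f'pics/{c}2.png',f[y0:y0+500,x0:x0+600]);print(c,x0,y0)
E
```

```text
top 392 201
side 379 283
```

View pics/top1.png

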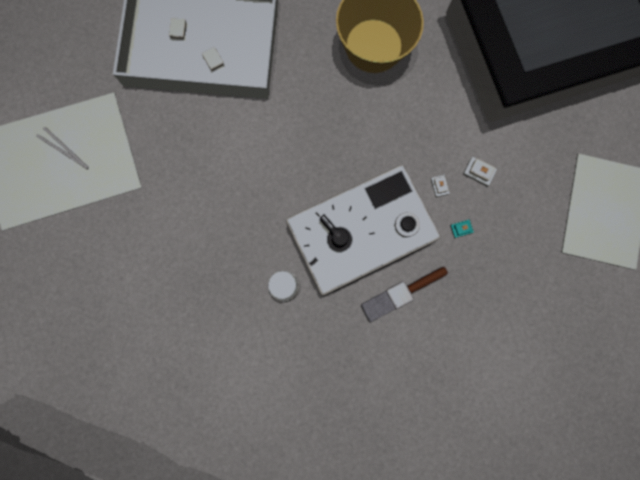

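View pics/top2.png

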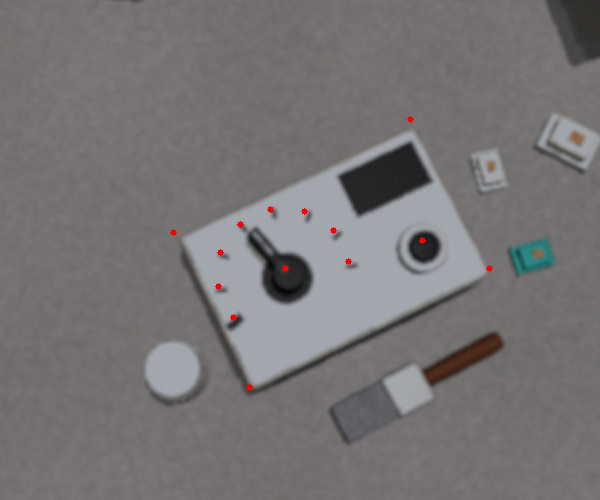

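View pics/side2.png

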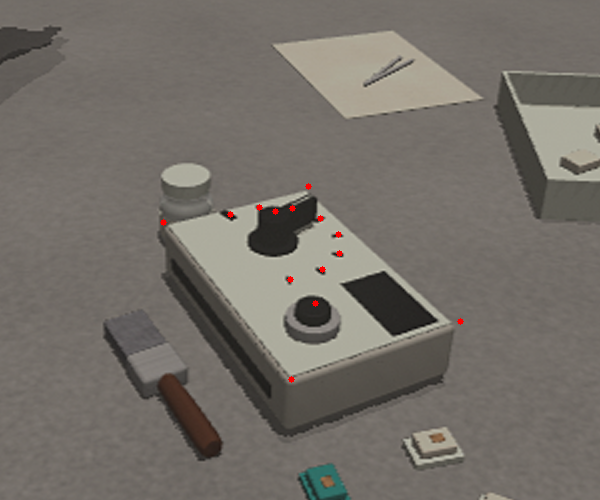

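The top picture (full frame) shows the box around (362,230). The pointer runs from hub (340,238) to tip (323,217) and points at the fourth mark, agreeing with the networks (about 38° in world, box yaw about 25°). So two clicks clockwise are needed.

There are three cassettes: turquoise at (462,228), small white at (440,185) and larger white at (481,170). The small white one is the cassette meant, being non-turquoise and the smaller of the white pair. I stay clear of all of them, and of the brush (405,294) and jar (282,286).

The projected dots sit about 2.5 px up and left of the marks in the top view, so I shift the box centre estimate to (581,-101).

```bash
cat >> h.py <<'E'
def plan(p,yaw=None):
    from cell import ctrl
    s=ctrl.read_state(); r=R.from_euler('xyz',s['tool_rot'])
    t=r.inv().apply(np.array(p)-s['eef_pos'])/10
    a=[0,0,0] if yaw is None else np.degrees((r.inv()*R.from_euler('xyz',[np.pi,0,np.radians(yaw)])).as_rotvec())
    print('from',np.round(s['eef_pos'],1),'travel',np.round(t,2),'ang',np.round(a,1),'clock',s['clock'])
E
python3 -c "
from h import *
plan([566.5,-4.5,160],10)"
```

```text
from [255.4 597.7 231.3] travel [-43.15  52.27   7.13] ang [-0.   0.  56.9] clock 1.1
```

```bash
python3 -m creep '[{"hand":0,"travel":[-43.1,52.3,4],"angular":[0,0,57]},{"hand":0,"travel":[-43.1,52.3,4],"angular":[0,0,57]},{"hand":0,"travel":[-43.1,52.3,4],"angular":[0,0,57]},{"hand":0,"travel":[-43.1,52.3,4],"angular":[0,0,57]},{"hand":0,"travel":[-43.1,52.3,4],"angular":[0,0,57]},{"hand":0,"travel":[-43.1,52.3,4],"angular":[0,0,57]},{"hand":0,"travel":[-43.1,52.3,4],"angular":[0,0,57]},{"hand":0,"travel":[-43.1,52.3,4],"angular":[0,0,57]},{"hand":0,"travel":[-43.1,52.3,4],"angular":[0,0,57]},{"hand":0,"travel":[-43.1,52.3,4],"angular":[0,0,57]},{"hand":0,"travel":[-43.1,52.3,7.1],"angular":[0,0,57]},{"hand":0,"travel":[-43.1,52.3,7.1],"angular":[0,0,57]},{"hand":0,"travel":[-43.1,52.3,7.1],"angular":[0,0,57]},{"hand":0,"travel":[-43.1,52.3,7.1],"angular":[0,0,57]},{"hand":0,"travel":[-43.1,52.3,7.1],"angular":[0,0,57]},{"hand":0,"travel":[-43.1,52.3,7.1],"angular":[0,0,57]},{"hand":0,"travel":[-43.1,52.3,7.1],"angular":[0,0,57]},{"hand":0,"travel":[-43.1,52.3,7.1],"angular":[0,0,57]}]'
python3 - <<'E'
from cell import ctrl
import cv2,numpy as np
from h import *
im=ctrl.get_image('wrist');f=im['frame'][:,:,::-1].copy()
C=(581,-101);yaw=np.radians(25)
P=[(0,50,92),(-30,-75,82)]+[(62*np.cos(np.radians(105-30*i)),50+62*np.sin(np.radians(105-30*i)),60) for i in range(8)]
for p in P:
    cv2.circle(f,tuple(int(v) for v in proj(im,box(C,yaw,*p))),3,(0,0,255),-1)
cv2.imwrite('pics/w3.png',f)
for t in('selector_axis','selector_tip','enter_top','mark1'):
    for c in ('wrist','side'):
        if c=='side' and t=='selector_axis': ctrl.get_image('side')
        print(t,c,[(r['at'],round(r['confidence'],2)) for r in ctrl.spot_point(c,t)][:3])
plan([566.5,-4.5,72],10)
E
```

```text
clock: 2.9
eef_pos: [566.7, -2.1, 160.6]
tool_rot: [-3.141, -0.0, 0.175]
force: [0.3, 0.1, -0.3]
width: 0.1
selector_axis wrist []
selector_axis side [([557.8, -53.5, 90.7], 0.81)]
selector_tip wrist [([599.5, -24.1, 88.3], 0.64)]
selector_tip side [([598.5, -22.4, 91.4], 0.58)]
enter_top wrist []
enter_top side [([585.8, -179.8, 77.1], 0.51)]
mark1 wrist [([619.3, -75.2, 59.2], 0.91), ([526.8, -7.1, 65.9], 0.87)]
mark1 side [([617.9, -73.4, 62.5], 0.87), ([522.0, -5.3, 57.5], 0.67), ([589.3, -179.2, 80.1], 0.6)]
from [566.9  -4.  160.3] travel [-0.05  0.04  8.83] ang [-0.   0.  -0.1] clock 3.4
```

View pics/w3.png

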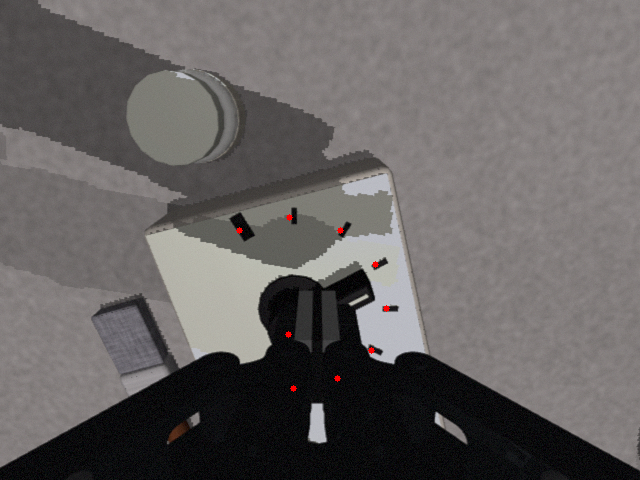

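The wrist view shows marks 1–6 from (240,230) to (372,350), within about 5 px of the projected dots. The pointer is at mark 4 with its tip near (360,285), and the shut fingers stand clear on its counter-clockwise side. I go down beside it.

```bash
python3 -m creep '[{"hand":0,"travel":[0,0,3],"angular":[0,0,0]},{"hand":0,"travel":[0,0,6],"angular":[0,0,0]},{"hand":0,"travel":[0,0,8],"angular":[0,0,0]},{"hand":0,"travel":[0,0,8.7],"angular":[0,0,0]},{"hand":0,"travel":[0,0,8.7],"angular":[0,0,0]},{"hand":0,"travel":[0,0,8.7],"angular":[0,0,0]}]'
python3 -c "
from h import *
plan([575.3,-12.5,72],10)
plan([590,-23.4,72],10)
plan([602.7,-41.3,72],10)"
```

```text
clock: 4.0
eef_pos: [567.6, -4.2, 74.1]
tool_rot: [3.141, -0.001, 0.172]
force: [-0.5, -0.7, -0.5]
width: -0.1
from [567.6  -4.2  74.1] travel [0.61 0.95 0.21] ang [ 0.  -0.1 -0.1] clock 4.0
from [567.6  -4.2  74.1] travel [1.87 2.27 0.21] ang [ 0.  -0.1 -0.1] clock 4.0
from [567.6  -4.2  74.1] travel [2.82 4.25 0.22] ang [ 0.  -0.1 -0.1] clock 4.0
```

First click.

```bash
python3 -m creep '[{"hand":0,"travel":[0.6,0.6,0.1],"angular":[0,0,0]},{"hand":0,"travel":[0.8,1.0,0.1],"angular":[0,0,0]},{"hand":0,"travel":[1.1,1.3,0.1],"angular":[0,0,0]},{"hand":0,"travel":[1.4,1.6,0.1],"angular":[0,0,0]},{"hand":0,"travel":[1.6,1.9,0.1],"angular":[0,0,0]},{"hand":0,"travel":[1.9,2.2,0.1],"angular":[0,0,0]},{"hand":0,"travel":[1.9,2.3,0.1],"angular":[0,0,0]},{"hand":0,"travel":[1.9,2.3,0.1],"angular":[0,0,0]}]'
python3 - <<'E'
from cell import ctrl
import cv2
from h import *
for c in('side','top'):
    im=ctrl.get_image(c)
    for t in('selector_tip','selector_axis'): print(c,t,[(r['at'],round(r['confidence'],2)) for r in ctrl.spot_point(c,t)][:3])
    if c=='side': f=im['frame'][130:330,240:440,::-1]; cv2.imwrite('pics/s4.png',cv2.resize(f,None,fx=3,fy=3))
plan([602.7,-41.3,73],10)
E
```

```text
clock: 4.8
eef_pos: [590.6, -24.1, 73.2]
tool_rot: [3.141, -0.002, 0.172]
force: [-0.5, -0.5, -0.5]
width: 0.1
side selector_tip [([614.0, -46.7, 87.9], 0.76)]
side selector_axis [([558.4, -53.6, 89.0], 0.59)]
top selector_tip []
top selector_axis []
from [590.3 -23.5  73.1] travel [0.92 1.97 0.02] ang [ 0.  -0.1 -0.1] clock 5.1
```

View pics/s4.png

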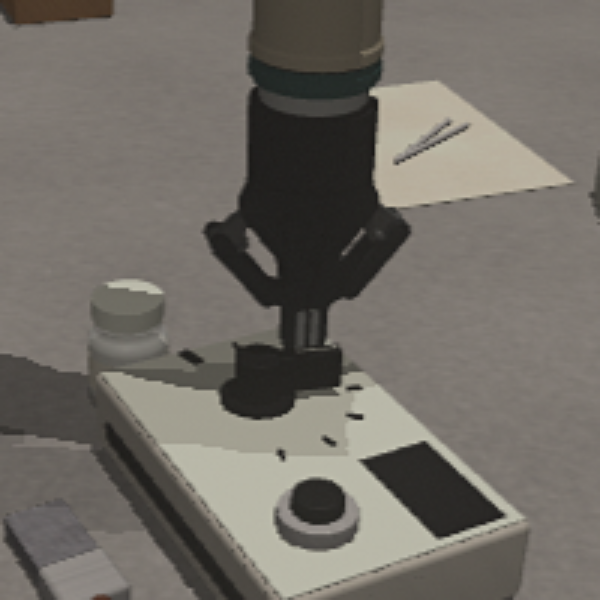

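The pointer (crop: hub (258,385), tip (340,365)) now points at mark 5 (354,387). The network's tip gives about 8° against an expected 10°. Second click.

```bash
python3 -m creep '[{"hand":0,"travel":[0.2,0.3,0],"angular":[0,0,0]},{"hand":0,"travel":[0.4,0.7,0],"angular":[0,0,0]},{"hand":0,"travel":[0.5,1.0,0],"angular":[0,0,0]},{"hand":0,"travel":[0.7,1.4,0],"angular":[0,0,0]},{"hand":0,"travel":[0.8,1.7,0],"angular":[0,0,0]},{"hand":0,"travel":[0.9,2.0,0],"angular":[0,0,0]},{"hand":0,"travel":[0.9,2.0,0],"angular":[0,0,0]},{"hand":0,"travel":[0.9,2.0,0],"angular":[0,0,0]}]'
python3 - <<'E'
from cell import ctrl
import cv2
from h import *
for c in('side','wrist'):
    im=ctrl.get_image(c)
    for t in('selector_tip','selector_axis','enter_top'): print(c,t,[(r['at'],round(r['confidence'],2)) for r in ctrl.spot_point(c,t)][:3])
    if c=='side': f=im['frame'][130:330,240:440,::-1]; cv2.imwrite('pics/s5.png',cv2.resize(f,None,fx=3,fy=3))
E
```

```text
clock: 5.9
eef_pos: [602.7, -42.1, 73.2]
tool_rot: [3.141, -0.002, 0.172]
force: [-1.0, 0.4, 0.6]
width: -0.2
side selector_tip [([608.3, -75.2, 91.5], 0.63)]
side selector_axis [([560.3, -53.3, 90.1], 0.55)]
side enter_top [([588.1, -179.1, 77.3], 0.5)]
wrist selector_tip [([608.1, -77.3, 89.9], 0.64)]
wrist selector_axis [([559.3, -51.6, 94.2], 0.73)]
wrist enter_top []
```

View pics/s5.png

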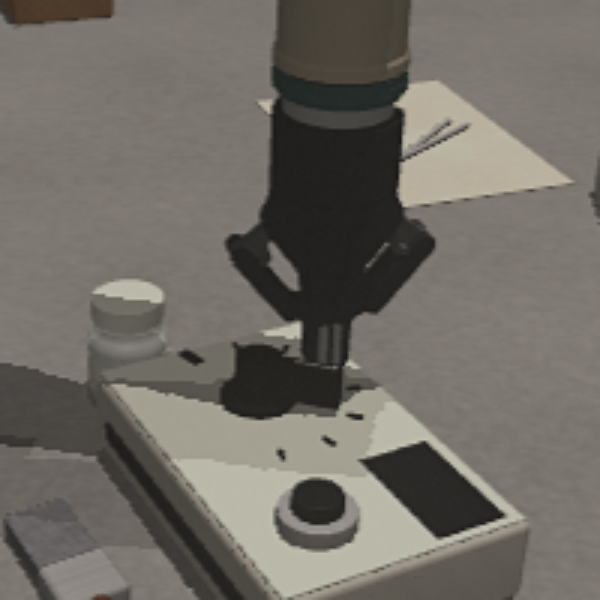

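The pointer now points at mark 6: crop tip (342,395), mark (354,415), with marks 7 and 8 at (329,440) and (281,455). The network's tip gives about −24° against −20° expected. I back off, rise and go above the button.

```bash
python3 -c "
from h import *
plan([587,-180,105],10)"
python3 -m creep '[{"hand":0,"travel":[0,-0.8,-1],"angular":[0,0,0]},{"hand":0,"travel":[0,-0.8,-4],"angular":[0,0,0]},{"hand":0,"travel":[0,-0.8,-6],"angular":[0,0,0]},{"hand":0,"travel":[0,-0.8,-6],"angular":[0,0,0]},{"hand":0,"travel":[-1.5,4,-6],"angular":[0,0,0]},{"hand":0,"travel":[-3.9,8.5,-6],"angular":[0,0,0]},{"hand":0,"travel":[-3.9,13.3,-6],"angular":[0,0,0]},{"hand":0,"travel":[-3.9,13.3,-4],"angular":[0,0,0]},{"hand":0,"travel":[-3.9,13.3,-3.2],"angular":[0,0,0]},{"hand":0,"travel":[-3.9,13.3,-3.2],"angular":[0,0,0]},{"hand":0,"travel":[-3.9,13.3,-3.2],"angular":[0,0,0]}]'
python3 - <<'E'
from cell import ctrl
import cv2
from h import *
for c in('side','wrist'):
    im=ctrl.get_image(c)
    for t in('selector_tip','selector_axis','enter_top'): print(c,t,[(r['at'],round(r['confidence'],2)) for r in ctrl.spot_point(c,t)][:3])
    f=im['frame'][130:330,240:440,::-1] if c=='side' else im['frame'][:,:,::-1]; cv2.imwrite(f'pics/{c}6.png',cv2.resize(f,(600,600) if c=='side' else (640,480)))
plan([587,-180,75],10)
E
```

```text
from [602.6 -41.5  73.2] travel [-3.91 13.37 -3.18] ang [ 0.  -0.1 -0.1] clock 6.3
clock: 7.4
eef_pos: [587.0, -177.0, 104.9]
tool_rot: [-3.14, -0.001, 0.175]
force: [0.9, 0.4, -0.6]
width: -0.1
side selector_tip [([591.5, -178.8, 75.4], 0.48)]
side selector_axis [([556.4, -52.8, 86.9], 0.58), ([460.2, -181.6, -0.7], 0.38)]
side enter_top [([591.1, -178.5, 78.0], 0.67)]
wrist selector_tip [([609.5, -76.9, 92.0], 0.7)]
wrist selector_axis []
wrist enter_top [([586.3, -182.0, 81.6], 0.8), ([608.0, -75.0, 92.6], 0.38)]
from [ 587.1 -179.1  105.5] travel [-0.03  0.09  3.05] ang [ 0.  -0.1 -0.1] clock 7.8
```

View pics/side6.png

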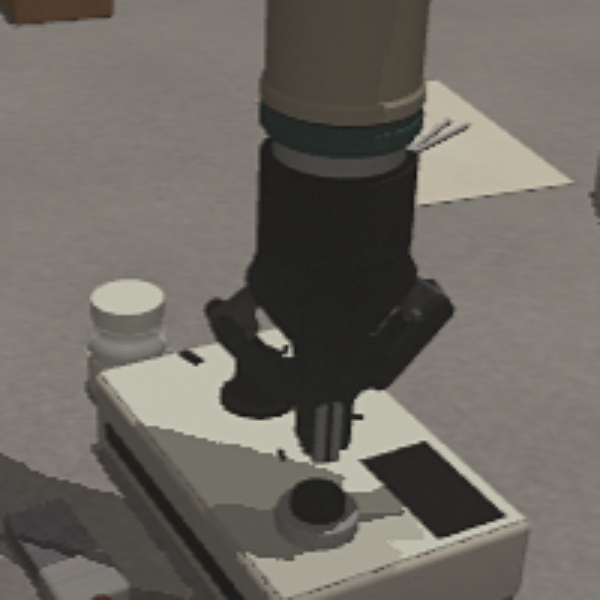

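View pics/wrist6.png

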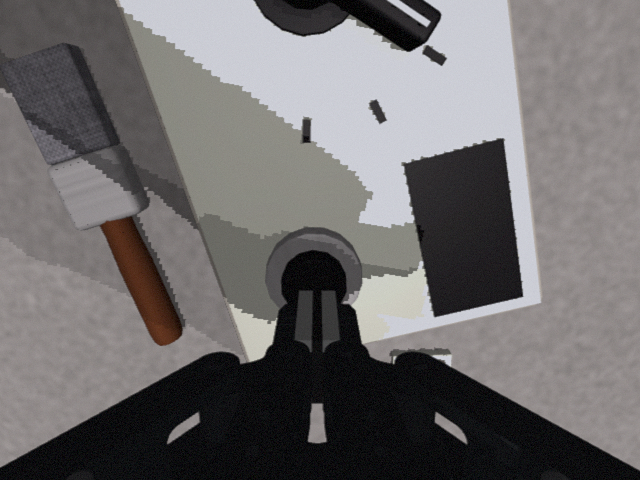

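The pointer rests on the mark at (434,55), with two more marks clockwise of it ((377,110), (306,130)), so it is the sixth. The fingers stand over the button (312,280), and the network puts the button within 3 mm of the TCP. I press.

```bash
python3 -m creep '[{"hand":0,"travel":[0,0.1,1.5],"angular":[0,0,0]},{"hand":0,"travel":[0,0.1,2.2],"angular":[0,0,0]},{"hand":0,"travel":[0,0.1,2.6],"angular":[0,0,0]},{"hand":0,"travel":[0,0.1,2.8],"angular":[0,0,0]},{"hand":0,"travel":[0,0.1,3.0],"angular":[0,0,0]},{"hand":0,"travel":[0,0.1,3.0],"angular":[0,0,0]},{"hand":0,"travel":[0,0.1,3.0],"angular":[0,0,0]}]'
```

```text
clock: 8.5
eef_pos: [586.6, -179.9, 76.1]
tool_rot: [-3.141, -0.001, 0.173]
force: [-3.3, 0.3, 6.1]
width: 0.0
```

```bash
python3 -m creep '[{"hand":0,"travel":[0,0,0.1],"angular":[0,0,0]},{"hand":0,"travel":[0,0,0.2],"angular":[0,0,0]},{"hand":0,"travel":[0,0,0.2],"angular":[0,0,0]},{"hand":0,"travel":[0,0,0.2],"angular":[0,0,0]}]'
```

```text
clock: 8.9
eef_pos: [586.7, -179.9, 75.9]
tool_rot: [-3.141, -0.002, 0.173]
force: [-4.2, 1.5, 14.6]
width: 0.4
```

The force rose to 14.6 N with only 0.2 mm more travel, so the button is at its bottom stop. I release it, rise and check.

```bash
python3 -m creep '[{"hand":0,"travel":[0,0,-1],"angular":[0,0,0]},{"hand":0,"travel":[0,0,-4],"angular":[0,0,0]},{"hand":0,"travel":[0,0,-8],"angular":[0,0,0]},{"hand":0,"travel":[0,0,-12],"angular":[0,0,0]},{"hand":0,"travel":[0,0,-12],"angular":[0,0,0]},{"hand":0,"travel":[0,0,-12],"angular":[0,0,0]},{"hand":0,"travel":[0,0,-12],"angular":[0,0,0]},{"hand":0,"travel":[0,0,-12],"angular":[0,0,0]}]'
python3 - <<'E'
from cell import ctrl
import cv2
im=ctrl.get_image('wrist');cv2.imwrite('pics/w7.png',im['frame'][:,:,::-1])
ctrl.get_image('side')
for c in('side','wrist'):
    for t in('selector_tip','enter_top','jar','cassette','brush'): print(c,t,[(r['at'],round(r['confidence'],2)) for r in ctrl.spot_point(c,t)][:3])
E
```

```text
clock: 9.7
eef_pos: [585.6, -179.6, 194.4]
tool_rot: [-3.14, 0.001, 0.173]
force: [-0.1, 1.1, 0.2]
width: 0.2
side selector_tip [([612.1, -73.2, 88.1], 0.84), ([462.5, -179.0, 0.4], 0.5)]
side enter_top [([588.1, -179.4, 75.1], 0.68)]
side jar [([480.5, 48.5, 2.7], 0.62)]
side cassette [([707.9, -345.2, -0.7], 0.78), ([674.7, -265.9, 1.2], 0.77), ([590.8, -299.6, 1.1], 0.69)]
side brush [([462.0, -179.2, -0.9], 0.93)]
wrist selector_tip [([608.6, -74.2, 91.5], 0.72)]
wrist enter_top [([582.2, -182.8, 82.4], 0.57)]
wrist jar [([617.3, -74.4, 61.2], 0.44)]
wrist cassette [([676.1, -262.3, -0.2], 0.79)]
wrist brush [([463.8, -181.5, 1.2], 0.75)]
```

View pics/w7.png

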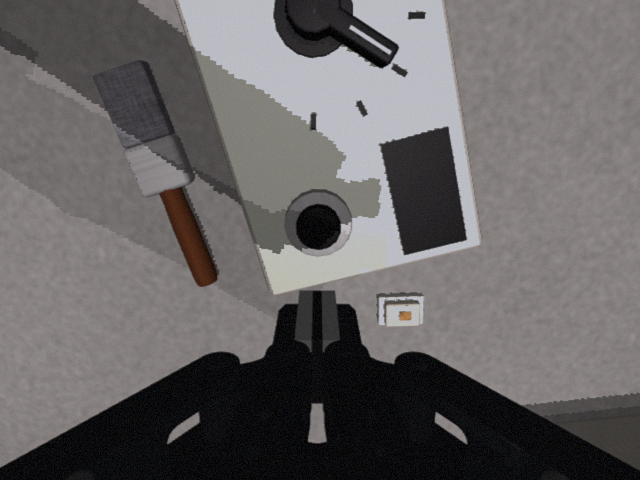

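The pointer rests on the mark at (399,70), with two marks after it, so it is the sixth. The button (318,226) is free, the robot touches nothing and the loose things have not moved. I hand the job in.

```bash
python3 -c "
from cell import ctrl
print(ctrl.finish_job())"
```

```text
the job is handed in; nothing more can be done
None
```

The selector is at the sixth mark, the button has been pressed fully down and let go, and the job is handed in at about 10 s on the robot's clock. It reported no verdict.

- **Selector:** it started at the fourth mark. I pushed it two clicks clockwise with the shut fingertips from one side. The last wrist picture shows it on the sixth mark, with the seventh and eighth beyond it. The networks' tip points gave −20° to −25° during the checks, against an expected −20°.
- **Button:** it bottomed out at a height of 75.9 mm, against 76 mm expected when fully down. The force rose from 6 N to 15 N over the last 0.2 mm of travel.
- **After release:** the fingers rose clear to 194 mm with forces near zero. The jar, cassette and brush were found within about 4 mm of where they were at the start.
- **Disagreement:** the two cameras differ on the button's height after release, 82 mm from the wrist (fully up) and 75 mm from the side. The side view had read 77–78 mm in most looks before the press, so I take it as bias. That the button is fully up again rests on the wrist view and its return spring.

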